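# Put away vials, jars and the column cartridge after a purification run

## Task

Tidy the bench after the run: stand the two tall slim vials upright in the white rack, one in each square well, stand the two low wide jars upright side by side in the shallow steel tray, and lay the white cartridge down in the grey cradle, lengthwise between its end stops and seated flat. Set each thing down rather than dropping it, and leave the flask and the beaker standing where they are.

Things in the scene. Friction and masses are not known exactly. Their poses are not given: they have to be found in the camera images.
- vial_a_center (a point): A tall slim vial of amber glass with a white screw cap, standing upright; 28 mm across, 80 mm high (cap: top 16 mm, 25 mm across), about 60 g. The point is at its centre, 40 mm above its foot; z along the vial, up.
- vial_b_center (a point): The other tall slim vial of amber glass with a white screw cap, standing upright; 28 mm across, 80 mm high (cap: top 16 mm, 25 mm across), about 60 g. The point is at its centre, 40 mm above its foot; z along the vial, up.
- jar_a_center (a point): A low wide jar of amber glass with a white screw cap, standing upright; 46 mm across, 50 mm high (cap: top 14 mm, 43 mm across), about 100 g. The point is at its centre, 25 mm above its foot; z up.
- jar_b_center (a point): The other low wide jar of amber glass with a white screw cap, standing upright; 46 mm across, 50 mm high (cap: top 14 mm, 43 mm across), about 100 g. The point is at its centre, 25 mm above its foot; z up.
- cartridge_center (a point): White plastic cartridge lying down: round barrel 36 mm across, between square collars 40 x 40 mm (10 mm thick, 42 to 52 mm either side of the middle; it rests on their flats and does not roll), an 8 mm nozzle beyond each; 120 mm long in all, about 90 g, ends alike. The point is its centre, 20 mm above what it rests on; x along its length, z up at the start. Grasp across the barrel.
- rack: White plastic block fixed to the bench, 80 mm (its x) by 150 mm (its y), 20 mm high, with two square wells 44 x 44 mm and 16 mm deep (well floor 4 mm above the bench) centred at y = -33 mm and y = +33 mm, x = 0. Origin: centre of its underside, z up. A vial standing in a well has its centre 44 mm above the bench.
- tray: Shallow steel tray fixed to the bench, 80 mm (its x) by 150 mm (its y) outside, 72 x 142 mm inside, floor 4 mm thick, the rim 10 mm above the bench and 4 mm thick. Origin: centre of its underside, z up. There is room for two jars side by side along y, for example at y = -36 mm and +36 mm.
- cradle: Grey plastic cradle, fixed, 80 mm (x) by 150 mm (y), for a cartridge lying along its y. At each end (30 to 75 mm from the middle) a seat 15 mm above the bench, with side cheeks 56 mm apart (from 45 mm outward) and an end stop (stops 140 mm apart), 27 mm high; the middle 60 mm is open down to a 5 mm base. Origin: centre of underside, z up. A seated cartridge's centre is 35 mm above the bench.
- flask: Clear glass conical flask, a bystander: 66 mm across at the foot, 24 mm at the neck (32 mm at the lip), 110 mm high, loose. Origin: centre of its underside, z up. Not to be disturbed.
- beaker: Clear glass beaker, a bystander: 50 mm across, 68 mm high, loose. Origin: centre of its underside, z up. Not to be disturbed.
Not all that is in view belongs to the job. What is shaped like the part that bears vial_b_center but blue, purple or yellow is not meant.

How it is judged:
By the outcome, as a careful person would: the job done as asked, in the order asked, and still so for the second after the job is handed in, with the robot touching nothing.
It also fails if it takes over 144 s, if anything falls off the work surface, if the arm or the gripper's body presses on something with over 40 N, if the wrist force passes 120 N, or if a joint passes its speed limit or range.

## Robot

A 6-joint arm with a two-finger parallel gripper is mounted at the origin on the work surface. World frame = base frame: x ahead of the robot, y to its left, z up, the work surface at z = 0. Lengths are in m, angles in rad, forces in N, time in s.
With the tool pointing down it reaches from about 0.35 to 0.775 m from the base axis. Payload 5.5 kg.
Tool frame: the origin (TCP) lies on the centre line of the jaws, within the pads' length; the fingertips stand 11 mm ahead of it and the grasp point (between the pads) lies 8 mm behind it (env.tip_extent is the distance from the TCP to the fingertips, in m); z points along the fingers, y is the line along which they close (so a half turn about z gives the same grasp; the last joint's range is limited). The gripper opens to 85 mm and grips with 20 to 120 N. Pads are 22 mm wide; open, the fingers measure 114 mm over their backs; the gripper's body (76 mm by 85 mm) begins 54 mm behind the grasp point. The pads swing forward as they close: fully open they stand 13 mm farther back than shut.
Start: joints at [-1.282, 0.313, 0.046, 1.304, 0, 1.431], TCP at [0.239, -0.523, 0.242] pointing down, gripper open.
Joint ranges: [-2.76, 2.76], [-0.86, 1.69], [-1.03, 1.26], [-2.2, 2.34], [-1.47, 1.5], [-3.14, 3.14]. Speed limits (rad/s): [2.57, 2.57, 3.14, 3.14, 3.14, 3.14].

## Interface

Orientations are given as a unit quaternion [w, x, y, z].
In Python, from workcell import env gives the robot as it stands.
- The arm moves only by the shell command python3 -m jog 'ROWS' [FORCE]. ROWS is JSON, a list of rows, each a list of 5 numbers: the gripper's target within -1 to 1 (shut at 1, half-way at 0, fully open at -1), then the shift along the tool's x, y, z in m, then the turn about the tool's z in degrees. In form: [[fingers, tx, ty, tz, turn], ...]. A call has 1 to 5 rows; each row shifts and turns the commanded pose from where the row before left it, along the tool's axes as they then stand; what a row does not reach is not made up. A row lasts 1/12 s, in which the tool goes at most 41.7 mm and 7.16 degrees, less where a joint would pass 70% of its speed; a pose out of reach is approached as far as the arm can. A call is refused whole if a number of a shift passes 0.0417 or a number of a turn 7.16, either way. A call with a gripper value outside its range is refused whole. The fingers move at their own pace and stop on an object; FORCE is the grip in N (left out, the last holds). Time passes only in rows, so rows that do not move let the fingers close. It gives the time, the measured TCP pose, the force, the opening and the grip force at its end, in the units of the state.
- env.get_state(): the state, without advancing time (a new reading comes with each control period).
- env.read_camera(name): name is "side" or "top"; returns a dict with "img" (480x640x3 uint8, red, green, blue), "fov_y" (degrees; the focal length in pixels is half the picture's height over the tangent of half this angle, whatever the lens; pixels are square), "cx", "cy" (the principal point, pixels), "T" (4x4, takes a point from camera to world coordinates). Camera axes: x right, y up, looking along -z (the intrinsics and any distortion apply to the point x, -y, -z); pixel columns grow to the right and rows downward; lengths in m; the calibration is good to about 2 mm. A picture is of the moment at which its call begins. There is no depth.
- env.hand_in(): hands the job in; it is judged then, once.
The state is a dict: "clock": time; "joint_pos": joint angles; "qvel": joint speeds; "tau": joint torques, N m; "tcp_pos": TCP position; "orientation": TCP orientation; "wrist_force": force on the tool from outside, world axes, zero at the start; "ft_torque": the same for the moment, N m; "finger_gap": finger opening in m; "grip_force": force on a finger pad.
Only numpy, scipy, OpenCV 4.12 (cv2) and the standard library are available. Lean on these libraries where they do the work, as an engineer would, in place of code of your own. Each camera call takes 0.05 s, during which the arm holds its last target. There are 200 camera calls.

## Working session

There is one attempt and no reset: what is moved stays moved. The work goes in short steps, Python scripts to look and compute and a shell command to move; the robot and the scene stay as the last step left them, time stands still between calls to the robot, and variables do not carry over. Pictures are saved under pics/ and viewed, at most 15 in all, crops included, and the job is handed in when it is done.

```bash
mkdir -p pics; ls; python3 - <<'E'
from workcell import env
import cv2
s=env.get_state();print(s)
for n in("top","side"):
    c=env.read_camera(n);cv2.imwrite(f"pics/{n}0.png",c["img"][:,:,::-1]);print(n,{k:v for k,v in c.items() if k!="img"})
E
```

```text
pics
{'clock': 0.0, 'joint_pos': array([-1.28158928e+00,  3.14016305e-01,  4.49668928e-02,  1.30359164e+00,
       -7.38602041e-07,  1.43122568e+00]), 'qvel': array([-2.73666378e-03,  1.16051500e-03, -5.49868709e-04,  3.01429093e-06,
       -6.23452662e-04,  8.09144710e-04]), 'tau': array([ 1.05165032e-03, -4.80632937e+01,  2.98528719e+01,  1.96679123e-02,
        3.06158222e-05, -5.47690746e-06]), 'tcp_pos': array([ 0.23892602, -0.52246753,  0.24139486]), 'orientation': array([-9.19753323e-04,  9.77106184e-01,  2.12750215e-01, -6.93133167e-05]), 'wrist_force': array([ 0.13708488,  0.59033012, -0.03562215]), 'ft_torque': array([-0.00445986,  0.03925076, -0.0186678 ]), 'grip_force': 0.0, 'finger_gap': 0.08547263771524181}
top {'fov_y': 47.78269752660607, 'cx': 328.27595009635405, 'cy': 239.9649007634184, 'T': array([[-0.00390292,  0.99776886, -0.0666489 ,  0.43086345],
       [-0.99988588, -0.00292112,  0.01482205,  0.03127499],
       [ 0.01459429,  0.06669914,  0.99766639,  1.36322018],
       [ 0.        ,  0.        ,  0.        ,  1.        ]])}
side {'fov_y': 51.97962933486089, 'cx': 320.21178192176694, 'cy': 239.8501102446026, 'T': array([[-0.87334345,  0.27021387, -0.4052847 ,  0.08376744],
       [-0.48699863, -0.46698547,  0.73807649,  0.75927352],
       [ 0.01017644,  0.84196736,  0.53943249,  0.59181223],
       [ 0.        ,  0.        ,  0.        ,  1.        ]])}
```

View pics/top0.png

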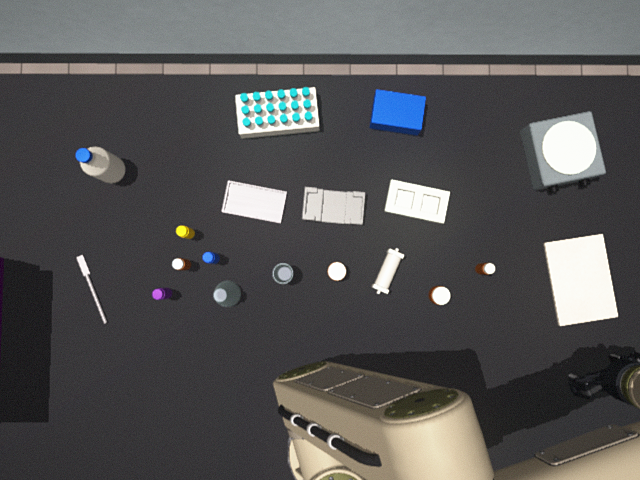

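View pics/side0.png

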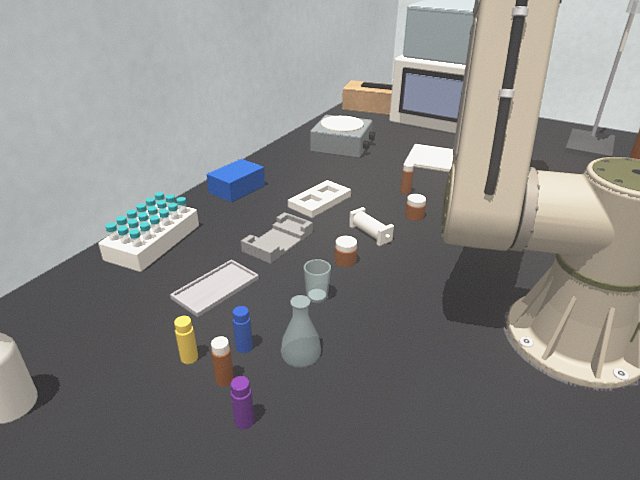

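Top view: amber vials with white caps are at (180,264) and (487,269). Lookalikes are yellow (185,232), blue (209,257) and purple (159,294), which are excluded by colour. The jars are at (337,271) and (441,295), the cartridge at (388,271), the tray at (254,201), the cradle at (334,206), the rack at (418,201), the flask at (227,293) and the beaker at (283,273). I'll confirm these in enlarged crops.

```bash
cat > h.py <<'E'
import numpy as np, cv2
from workcell import env
def ray(c,u,v):
    f=240/np.tan(np.radians(c["fov_y"]/2))
    T=c["T"];d=T[:3,:3]@np.array([(u-c["cx"])/f,-(v-c["cy"])/f,-1]);return T[:3,3],d
def atz(c,u,v,z):
    o,d=ray(c,u,v);return o+d*(z-o[2])/d[2]
def crop(c,name,x0,y0,x1,y1,k):
    im=cv2.resize(c["img"][y0:y1,x0:x1,::-1],None,fx=k,fy=k,interpolation=cv2.INTER_CUBIC)
    for x in range((x0+19)//20*20,x1,20):cv2.putText(im,str(x),(int((x-x0)*k),9),0,.33,(0,255,255));cv2.line(im,(int((x-x0)*k),10),(int((x-x0)*k),16),(0,255,255))
    for y in range((y0+19)//20*20,y1,20):cv2.putText(im,str(y),(0,int((y-y0)*k)),0,.33,(0,255,255))
    cv2.imwrite("pics/"+name,im)
E
python3 - <<'E'
from h import *
c=env.read_camera("top")
crop(c,"tl.png",150,170,310,310,5*.98)if 0 else crop(c,"tl.png",150,175,305,310,4.4)
crop(c,"tr.png",300,175,500,310,4)
E
```

```text
(no output)
```

View pics/tl.png

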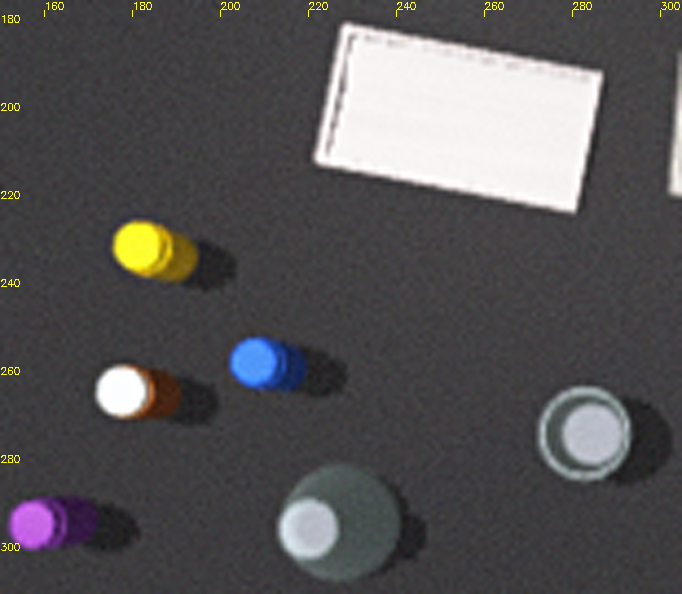

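View pics/tr.png

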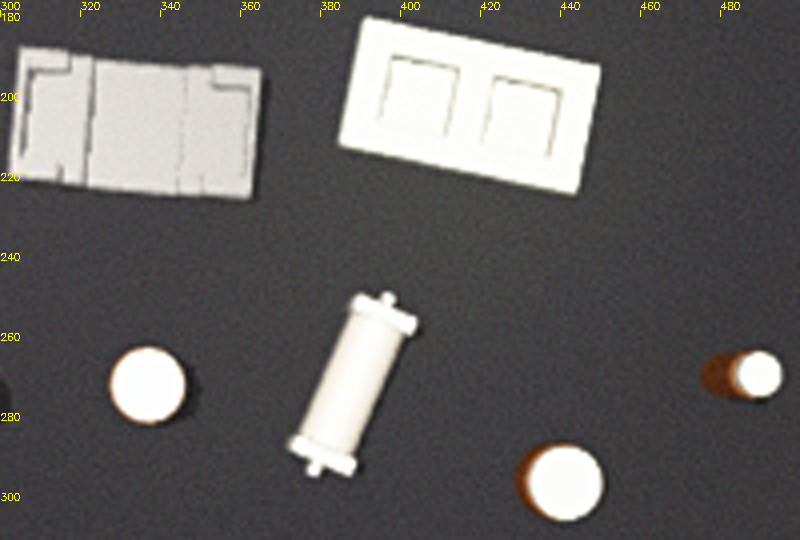

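```bash
python3 - <<'E'
from h import *
np.set_printoptions(precision=4,suppress=True)
c=env.read_camera("top");print(env.tip_extent)
P=lambda u,v,z:atz(c,u,v,z)[:2]
for n,(u,v,z) in dict(vialL=(177.7,263.9,.08),vialR=(489.75,268.5,.08),yellow=(182.3,231.1,.08),blue=(208.4,257.3,.08),purple=(157.7,294.3,.08),flasklip=(220,295.2,.11),flaskfoot=(227.7,293.6,0),beaker=(283,273.6,.068),jarL=(337,271.25,.05),jarR=(441.25,295.75,.05)).items(): print(n,P(u,v,z))
def rect(n,pts,z):
    q=np.array([P(u,v,z) for u,v in pts]); e=(q[1]-q[0]+q[2]-q[3])/2
    print(n,q.mean(0),"yaw of long axis",np.degrees(np.arctan2(e[1],e[0])),"len",np.linalg.norm(e),np.linalg.norm(q[3]-q[0]))
    u=e/np.linalg.norm(e); return q.mean(0),u
m,u=rect("tray",[(228.4,180.5),(286.8,191.6),(281.1,223.2),(222.3,211.8)],.01);print(m+.036*u,m-.036*u)
m,u=rect("cradle",[(305,186.75),(365.5,192),(362.75,224.75),(302,219.5)],.027)
m,u=rect("rack",[(391,179.25),(450,191.5),(444.25,223.25),(384.75,211.5)],.02);print(m+.033*u,m-.033*u)
a,b=P(397,249.5,.02),P(378.75,292.25,.02);d=a-b;print("cart",(a+b)/2,np.degrees(np.arctan2(d[1],d[0])),np.linalg.norm(d))
E
```

```text
0.011
vialL [0.4611 0.3674]
vialR [ 0.4475 -0.3712]
yellow [0.5386 0.3577]
blue [0.4764 0.2955]
purple [0.3899 0.4132]
flasklip [0.3882 0.2618]
flaskfoot [0.3884 0.2629]
beaker [0.4374 0.1203]
jarL [ 0.4426 -0.0091]
jarR [ 0.3825 -0.2611]
tray [0.618  0.1956] yaw of long axis -101.05481517635977 len 0.14974869526082377 0.0804735650594956
[0.6111 0.1603] [0.6249 0.2309]
cradle [ 0.6053 -0.0027] yaw of long axis -95.09558097997026 len 0.15109720293464726 0.0821555930027073
rack [ 0.6168 -0.2124] yaw of long axis -101.63781628092794 len 0.15132981654401567 0.08298645785868897
[ 0.6102 -0.2447] [ 0.6235 -0.1801]
cart [ 0.4435 -0.1362] -23.763012803854508 0.11544387670241915
```

```bash
cat > go.py <<'E'
import sys,numpy as np
from workcell import env
from scipy.spatial.transform import Rotation as R
# usage: go.py x y z yyaw : turn needed, then shift in tool axes after that turn
x,y,z,yy=map(float,sys.argv[1:5])
s=env.get_state();q=s["orientation"];M=R.from_quat([q[1],q[2],q[3],q[0]]).as_matrix()
yaw=np.degrees(np.arctan2(M[1,1],M[0,1]));t=-((yy-yaw+90)%180-90)
N=M@R.from_euler("z",t,degrees=True).as_matrix()
d=N.T@(np.array([x,y,z])-s["tcp_pos"])
print("clock %.1f yaw %.1f tilt z %s turn %.1f shift_mm %s gap %.1f grip %.1f F %s"%(s["clock"],yaw,M[:,2].round(3),t,(d*1000).round(1),s["finger_gap"]*1e3,s["grip_force"],s["wrist_force"].round(1)))
E
python3 -m jog '[[0,0,0,0,-6.7],[0,0,0,0,-6.7],[0,0,0,0,-6.7],[0,0,0,0,-6.7],[0,0,0,0,-6.7]]' 30
python3 -m jog '[[0,0,0,0,-6.7],[0,0,0,0,-6.7],[0,0,0,0,-6.7],[0,0,0,0,0],[0,0,0,0,0]]'
python3 go.py 0.4475 -0.3712 0.14 -11.6
```

```text
clock: 0.62
tcp_pos: [0.239, -0.5228, 0.2421]
orientation: [-0.0, 0.873, 0.488, 0.0]
wrist_force: [-0.2, 0.4, 0.0]
finger_gap: 0.0427
grip_force: 0.0
clock: 1.03
tcp_pos: [0.2391, -0.5229, 0.2421]
orientation: [-0.0, 0.777, 0.629, 0.0]
wrist_force: [-0.1, -0.5, -0.2]
finger_gap: 0.0427
grip_force: 0.0
clock 1.0 yaw -12.0 tilt z [-0.  0. -1.] turn -0.4 shift_mm [190.4 173.7 102.1] gap 42.7 grip 0.0 F [-0.1 -0.5 -0.2]
```

```bash
python3 -m jog '[[0,0.024,0.022,0.013,0],[0,0.024,0.022,0.013,0],[0,0.024,0.022,0.013,0],[0,0.024,0.022,0.013,0],[0,0.024,0.022,0.013,0]]' >/dev/null
python3 -m jog '[[0,0.024,0.022,0.013,0],[0,0.024,0.022,0.013,0],[0,0.022,0.020,0.011,-0.4],[0,0,0,0,0],[0,0,0,0,0]]' >/dev/null
python3 go.py 0.4475 -0.3712 0.037 -11.6
python3 - <<'E'
from h import *
for n in("top","side"):
    c=env.read_camera(n)
    s=env.get_state()["tcp_pos"]
    # project tcp & fingertip axis
    f=240/np.tan(np.radians(c["fov_y"]/2));T=c["T"]
    p=lambda w:(lambda q:(c["cx"]+f*q[0]/-q[2],c["cy"]-f*q[1]/-q[2]))(T[:3,:3].T@(np.array(w)-T[:3,3]))
    u,v=p(s);print(n,u,v,"vial",p([.4475,-.3712,0]),p([.4475,-.3712,.08]))
    if n=="side":crop(c,"s1.png",int(u)-70,int(v)-60,int(u)+60,int(v)+60,5)
E
```

```text
clock 1.9 yaw -11.4 tilt z [-0.002  0.001 -1.   ] turn 0.2 shift_mm [ -0.5  -1.2 102.3] gap 42.6 grip 0.0 F [-0.8 -0.4  0.9]
top 498.47028847095817 267.6920424934898 vial (np.float64(479.855269016732), np.float64(268.95576396455454)) (np.float64(489.74467808472684), np.float64(268.50737358508854))
side 411.9488687698523 140.62430683430694 vial (np.float64(406.05015291279966), np.float64(191.44915303861492)) (np.float64(409.3136656442475), np.float64(163.42704440957243))
```

View pics/s1.png

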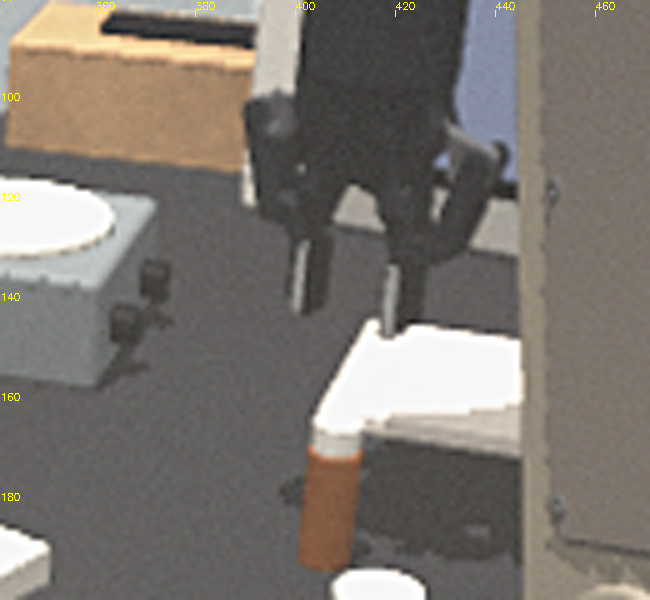

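The gripper mid-point (~411,139) and the vial (408,164) are lined up as predicted, so I descend and grasp.

```bash
python3 -m jog '[[-0.3,0,-0.001,0.03,0],[-0.3,0,0,0.03,0],[-0.3,0,0,0.02,0],[-0.3,0,0,0.015,0],[-0.3,0,0,0.007,0]]' 
python3 -m jog '[[1,0,0,0,0],[1,0,0,0,0],[1,0,0,0,0],[1,0,0,0,0],[1,0,0,0,0]]' 30
python3 -m jog '[[1,0,0,-0.01,0],[1,0,0,-0.02,0],[1,0,0,-0.03,0],[1,0,0,-0.03,0],[1,0,0,0,0]]'
python3 go.py 0.6102 -0.2447 0.127 -11.6
```

```text
clock: 2.38
tcp_pos: [0.4454, -0.3729, 0.0367]
orientation: [-0.001, 0.775, 0.632, -0.0]
wrist_force: [-0.0, -1.1, 0.0]
finger_gap: 0.0556
grip_force: 0.0
clock: 2.8
tcp_pos: [0.4479, -0.3732, 0.0395]
orientation: [0.001, 0.774, 0.633, 0.0]
wrist_force: [0.5, -0.5, 0.7]
finger_gap: 0.0276
grip_force: 29.6
clock: 3.22
tcp_pos: [0.4501, -0.3752, 0.1357]
orientation: [0.005, 0.774, 0.633, 0.0]
wrist_force: [0.9, -1.3, 1.2]
finger_gap: 0.0271
grip_force: 29.7
clock 3.2 yaw -11.4 tilt z [ 0.007 -0.008 -1.   ] turn 0.2 shift_mm [160.1 130.5   8.8] gap 27.1 grip 29.7 F [ 0.9 -1.3  1.2]
```

```bash
python3 -m jog '[[1,0.026,0.021,0,0],[1,0.027,0.022,0,0],[1,0.027,0.022,0,0],[1,0.027,0.022,0,0],[1,0.027,0.022,0,0]]' >/dev/null
python3 -m jog '[[1,0.026,0.021,0.01,0],[1,0,0,0.03,0],[1,0,0,0.02,0],[1,0,0,0,0],[1,0,0,0,0]]' 
python3 go.py 0.6102 -0.2447 0.0435 -11.6
python3 - <<'E'
from h import *
c=env.read_camera("side");crop(c,"s2.png",260,100,420,240,4)
E
```

```text
clock: 4.05
tcp_pos: [0.6056, -0.2406, 0.0676]
orientation: [-0.001, 0.774, 0.633, -0.001]
wrist_force: [0.1, 0.4, -0.4]
finger_gap: 0.0269
grip_force: 29.8
clock 4.0 yaw -11.4 tilt z [-0.003  0.001 -1.   ] turn 0.2 shift_mm [-3.1  5.4 24.1] gap 26.9 grip 29.8 F [ 0.1  0.4 -0.4]
```

View pics/s2.png

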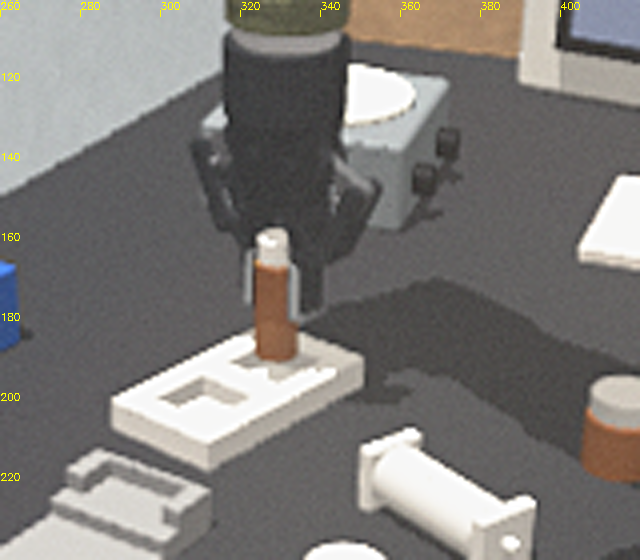

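The vial is held upright over the far well, with its foot at about (328,188). I correct by (-3, 5) mm, lower it and release.

```bash
python3 -m jog '[[1,-0.003,0.005,0,0],[1,0,0,0,0],[1,0,0,0.006,0],[1,0,0,0.006,0],[1,0,0,0.006,0]]'
python3 -m jog '[[1,0,0,0.003,0],[1,0,0,0.002,0],[1,0,0,0.001,0],[1,0,0,0,0],[1,0,0,0,0]]' 
python3 go.py 0.6102 -0.2447 0.0435 -11.6
```

```text
clock: 4.52
tcp_pos: [0.6108, -0.2457, 0.0502]
orientation: [0.0, 0.774, 0.633, 0.0]
wrist_force: [0.1, 0.0, -0.6]
finger_gap: 0.0273
grip_force: 29.8
clock: 4.93
tcp_pos: [0.6109, -0.2454, 0.0444]
orientation: [0.0, 0.774, 0.633, 0.0]
wrist_force: [-0.4, -0.2, -0.1]
finger_gap: 0.0271
grip_force: 30.0
clock 4.9 yaw -11.4 tilt z [ 0. -0. -1.] turn 0.2 shift_mm [ 0.5 -0.8  0.9] gap 27.1 grip 30.0 F [-0.4 -0.2 -0.1]
```

```bash
python3 -m jog '[[1,0,0,0.001,0],[1,0,0,0,0],[1,0,0,0.001,0],[1,0,0,0,0]]'|grep -E "tcp|wrist"
python3 -m jog '[[1,0,0,0.001,0],[1,0,0,0,0]]'|grep -E "tcp|wrist"
```

```text
tcp_pos: [0.6111, -0.2455, 0.0435]
wrist_force: [-1.5, 1.1, 4.8]
tcp_pos: [0.6111, -0.2456, 0.0435]
wrist_force: [-3.9, 0.9, 10.3]
```

Contact on the well floor at the expected height. Release, lift, and go to the left vial.

```bash
python3 -m jog '[[0.1,0,0,0,0],[0,0,0,0,0],[-0.2,0,0,0,0],[-0.2,0,0,-0.02,0],[-0.2,0,0,-0.04,0]]'|grep -E "gap|wrist"
python3 -m jog '[[-0.2,0,0,-0.04,0],[-0.2,0,0,-0.035,0],[-0.2,0,0,0,0],[-0.2,0,0,0,0]]'|grep -E "tcp"
python3 go.py 0.4611 0.3674 0.16 -11.6
```

```text
wrist_force: [-0.1, -0.3, -0.5]
finger_gap: 0.0513
tcp_pos: [0.6125, -0.2463, 0.1793]
clock 6.2 yaw -11.4 tilt z [ 0.005 -0.003 -1.   ] turn 0.2 shift_mm [ 570.7 -271.8   16.7] gap 51.3 grip 0.0 F [-0.2 -0.2 -0.8]
```

```bash
python3 -m jog '[[-0.2,0.0317,-0.0151,0,0],[-0.2,0.0317,-0.0151,0,0],[-0.2,0.0317,-0.0151,0,0],[-0.2,0.0317,-0.0151,0,0],[-0.2,0.0317,-0.0151,0,0]]'>/dev/null
python3 -m jog '[[-0.2,0.0317,-0.0151,0,0],[-0.2,0.0317,-0.0151,0,0],[-0.2,0.0317,-0.0151,0,0],[-0.2,0.0317,-0.0151,0,0],[-0.2,0.0317,-0.0151,0,0]]'>/dev/null
python3 -m jog '[[-0.2,0.0317,-0.0151,0,0],[-0.2,0.0317,-0.0151,0,0],[-0.2,0.0317,-0.0151,0,0],[-0.2,0.0317,-0.0151,0,0],[-0.2,0.0317,-0.0151,0,0]]'>/dev/null
python3 -m jog '[[-0.2,0.0317,-0.0151,0,0],[-0.2,0.0317,-0.0151,0,0],[-0.2,0.0317,-0.0151,0,0],[-0.2,0,0,0.016,0],[-0.2,0,0,0,0]]'>/dev/null
python3 go.py 0.4611 0.3674 0.037 -11.6
python3 - <<'E'
from h import *
c=env.read_camera("side");crop(c,"s3.png",150,240,320,380,4)
E
```

```text
clock 7.8 yaw -11.2 tilt z [-0.005 -0.003 -1.   ] turn 0.4 shift_mm [  0.7   7.1 119. ] gap 51.2 grip 0.0 F [-1.1 -0.6 -1.5]
```

View pics/s3.png

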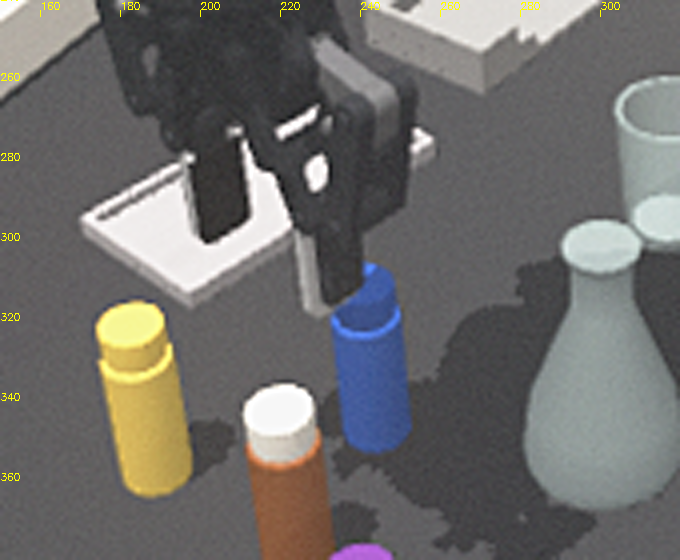

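The amber vial is at (219,343), between yellow (183,322), blue (241,322) and purple below. Correct, check, then descend.

```bash
python3 -m jog '[[-0.2,0.001,0.006,0.02,0],[-0.2,0,0,0.02,0],[-0.2,0,0,0,0],[-0.2,0,0,0,0]]'>/dev/null
python3 go.py 0.4611 0.3674 0.037 -11.6
```

```text
clock 8.2 yaw -11.5 tilt z [-0.004 -0.002 -1.   ] turn 0.1 shift_mm [ 1.6 -1.7 82.1] gap 51.2 grip 0.0 F [0.2 0.5 0. ]
```

```bash
python3 -m jog '[[-0.2,0.001,-0.001,0.025,0],[-0.2,0,0,0.025,0],[-0.2,0,0,0.02,0],[-0.2,0,0,0.01,0],[-0.2,0,0,0,0]]' |grep -E "tcp|wrist"
python3 -m jog '[[1,0,0,0,0],[1,0,0,0,0],[1,0,0,0,0],[1,0,0,0,0],[1,0,0,0,0]]' 30|grep -vE "clock|ori"
python3 -m jog '[[1,0,0,-0.01,0],[1,0,0,-0.02,0],[1,0,0,-0.03,0],[1,0,0,-0.03,0],[1,0,0,0,0]]' |grep -vE "clock|ori"
python3 -m jog '[[1,0,0,-0.01,0],[1,0,0,0,0],[1,0,0,0,0]]' |grep -vE "clock|ori"
python3 go.py 0.6235 -0.1801 0.137 -11.6
```

```text
tcp_pos: [0.4619, 0.3675, 0.039]
wrist_force: [-0.7, -0.5, 0.6]
tcp_pos: [0.4641, 0.3694, 0.0421]
wrist_force: [0.3, -0.7, 6.2]
finger_gap: 0.0272
grip_force: 30.1
tcp_pos: [0.4657, 0.3707, 0.1373]
wrist_force: [1.6, -0.6, 0.5]
finger_gap: 0.0273
grip_force: 29.6
tcp_pos: [0.4626, 0.3687, 0.1403]
wrist_force: [0.5, -0.6, -1.3]
finger_gap: 0.0273
grip_force: 29.6
clock 9.7 yaw -11.4 tilt z [-0. -0. -1.] turn 0.2 shift_mm [-505.2  268.     3.3] gap 27.3 grip 29.6 F [ 0.5 -0.6 -1.3]
```

```bash
python3 -m jog '[[1,-0.0315,0.0167,0,0],[1,-0.0315,0.0167,0,0],[1,-0.0315,0.0167,0,0],[1,-0.0315,0.0167,0,0],[1,-0.0315,0.0167,0,0]]'>/dev/null
python3 -m jog '[[1,-0.0315,0.0167,0,0],[1,-0.0315,0.0167,0,0],[1,-0.0315,0.0167,0,0],[1,-0.0315,0.0167,0,0],[1,-0.0315,0.0167,0,0]]'>/dev/null
python3 -m jog '[[1,-0.0315,0.0167,0,0],[1,-0.0315,0.0167,0,0],[1,-0.0315,0.0167,0,0],[1,-0.0315,0.0167,0,0],[1,-0.0315,0.0167,0,0]]'>/dev/null
python3 -m jog '[[1,-0.0315,0.0167,0,0],[1,0,0,0.03,0],[1,0,0,0.03,0],[1,0,0,0,0],[1,0,0,0,0]]'>/dev/null
python3 go.py 0.6235 -0.1801 0.045 -11.6
python3 - <<'E'
from h import *
c=env.read_camera("side");crop(c,"s4.png",260,100,420,240,4)
E
```

```text
clock 11.4 yaw -11.4 tilt z [-0.007  0.003 -1.   ] turn 0.2 shift_mm [-2.6  2.3 32.1] gap 27.1 grip 29.7 F [-0.3  0.2 -0.6]
```

View pics/s4.png

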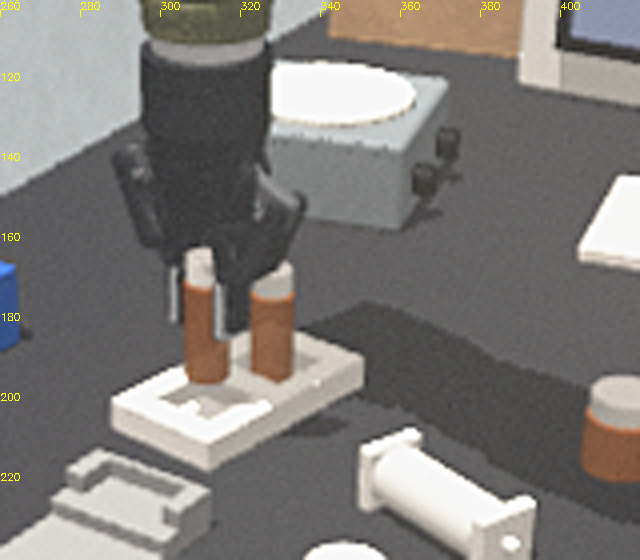

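The first vial stands in its well at (328,190). The second hangs over the near well at (311,193), so I correct and lower it.

```bash
python3 -m jog '[[1,-0.003,0.002,0,0],[1,0,0,0,0],[1,0,0,0.008,0],[1,0,0,0.008,0],[1,0,0,0.007,0]]'|grep -E "tcp|wrist"
python3 -m jog '[[1,0,0,0.004,0],[1,0,0,0.002,0],[1,0,0,0,0],[1,0,0,0.001,0],[1,0,0,0,0]]'|grep -E "tcp|wrist"
python3 go.py 0.6235 -0.1801 0.045 -11.6
```

```text
tcp_pos: [0.6263, -0.1814, 0.0571]
wrist_force: [0.3, 1.3, -0.3]
tcp_pos: [0.6263, -0.1816, 0.0503]
wrist_force: [-0.2, 1.1, -1.0]
clock 12.3 yaw -11.4 tilt z [ 0. -0. -1.] turn 0.2 shift_mm [ 0.9 -3.   5.3] gap 27.1 grip 29.7 F [-0.2  1.1 -1. ]
```

```bash
python3 -m jog '[[1,0,-0.002,0.002,0],[1,0,0,0.002,0],[1,0,0,0,0]]'|grep -E "tcp|wrist"
python3 -m jog '[[1,0,0,0.001,0],[1,0,0,0,0]]'|grep -E "tcp|wrist"
python3 -m jog '[[1,0,0,0.001,0],[1,0,0,0,0]]'|grep -E "tcp|wrist"
```

```text
tcp_pos: [0.6241, -0.1812, 0.0463]
wrist_force: [0.0, -0.6, -1.8]
tcp_pos: [0.6242, -0.1813, 0.0462]
wrist_force: [-1.6, 1.2, 5.0]
tcp_pos: [0.6242, -0.1814, 0.0461]
wrist_force: [-2.9, 0.8, 9.6]
```

Contact. Release, lift and head for the right jar.

```bash
python3 -m jog '[[0.1,0,0,0,0],[0,0,0,0,0],[-0.2,0,0,0,0],[-0.2,0,0,-0.02,0],[-0.2,0,0,-0.04,0]]'|grep -E "gap|wrist"
python3 -m jog '[[-0.2,0,0,-0.03,0],[-1,0,0,-0.02,0],[-1,0,0,0,0]]'|grep -E "tcp"
python3 go.py 0.3825 -0.2611 0.12 -11.2
```

```text
wrist_force: [0.3, -0.5, -0.2]
finger_gap: 0.0514
tcp_pos: [0.627, -0.1823, 0.1599]
clock 13.5 yaw -11.4 tilt z [ 0.008 -0.004 -1.   ] turn -0.2 shift_mm [-124.7 -224.8   38.2] gap 73.8 grip 0.0 F [ 1.4 -0.5  0.1]
```

```bash
python3 -m jog '[[-1,-0.0156,-0.028,0,0],[-1,-0.0156,-0.028,0,0],[-1,-0.0156,-0.028,0,0],[-1,-0.0156,-0.028,0,0],[-1,-0.0156,-0.028,0,0]]'>/dev/null
python3 -m jog '[[-1,-0.0156,-0.028,0.01,0],[-1,-0.0156,-0.028,0.015,0],[-1,-0.0156,-0.028,0.015,0],[-1,0,0,0,0],[-1,0,0,0,0]]'>/dev/null
python3 -m jog '[[-1,0,0,0,0],[-1,0,0,0,0]]'>/dev/null
python3 go.py 0.3825 -0.2611 0.02 -11.2
python3 - <<'E'
from h import *
c=env.read_camera("side");crop(c,"s5.png",290,110,450,240,5)
E
```

```text
clock 14.5 yaw -11.4 tilt z [ 0.001 -0.001 -1.   ] turn -0.2 shift_mm [-1.2  1.6 94.7] gap 85.5 grip 0.0 F [ 0.6 -0.5 -0.3]
```

View pics/s5.png

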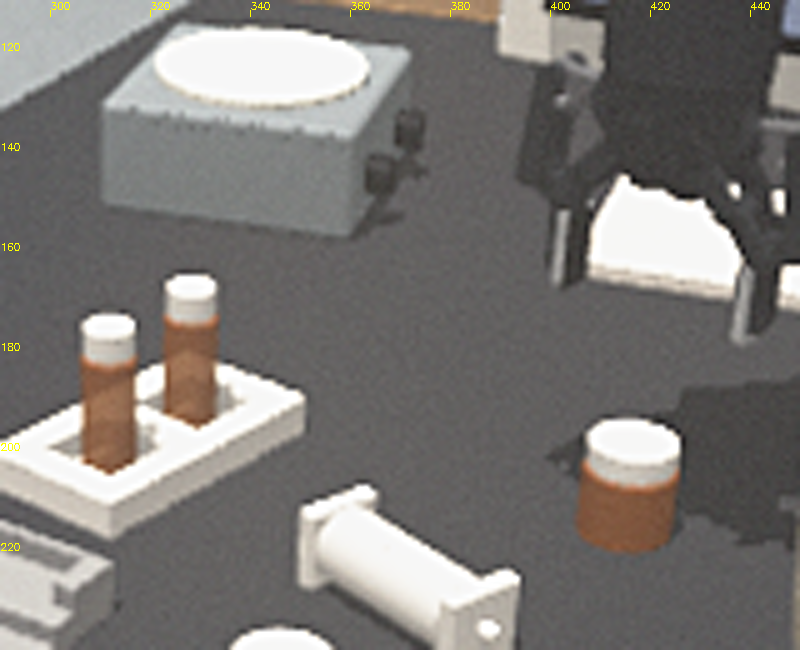

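Both vials stand in their wells at (309,190) and (326,180). The fingers straddle the jar at (414,205), so I descend and grasp.

```bash
python3 -m jog '[[-1,-0.001,0.001,0.03,0],[-1,0,0,0.03,0],[-1,0,0,0.02,0],[-1,0,0,0.012,0],[-1,0,0,0.003,0]]' |grep -E "tcp|wrist"
python3 -m jog '[[-1,0,0,0,0],[1,0,0,0,0],[1,0,0,0,0],[1,0,0,0,0],[1,0,0,0,0]]' 30|grep -vE "clock|ori"
python3 -m jog '[[1,0,0,0,0],[1,0,0,0,0]]' |grep -vE "clock|ori"
python3 -m jog '[[1,0,0,-0.01,0],[1,0,0,-0.02,0],[1,0,0,-0.03,0],[1,0,0,-0.04,0],[1,0,0,-0.03,0]]' |grep -vE "clock|ori"
python3 -m jog '[[1,0,0,0,0],[1,0,0,0,0]]' |grep -vE "clock|ori"
python3 go.py 0.6249 0.2309 0.14 -11.2
```

```text
tcp_pos: [0.3806, -0.259, 0.0174]
wrist_force: [-0.4, 0.3, 0.4]
tcp_pos: [0.3816, -0.261, 0.0206]
wrist_force: [-0.9, 1.0, 3.0]
finger_gap: 0.0449
grip_force: 30.3
tcp_pos: [0.3816, -0.261, 0.0205]
wrist_force: [0.2, 2.0, 5.3]
finger_gap: 0.0449
grip_force: 30.4
tcp_pos: [0.3807, -0.2603, 0.1519]
wrist_force: [0.8, 0.1, -1.5]
finger_gap: 0.0452
grip_force: 31.1
tcp_pos: [0.3819, -0.2615, 0.1515]
wrist_force: [-0.5, -0.1, -2.2]
finger_gap: 0.0452
grip_force: 31.2
clock 16.2 yaw -11.4 tilt z [ 0.004 -0.004 -1.   ] turn -0.2 shift_mm [530.2 142.7  10.5] gap 45.2 grip 31.2 F [-0.5 -0.1 -2.2]
```

```bash
python3 -m jog '[[1,0.0312,0.0084,0,0],[1,0.0312,0.0084,0,0],[1,0.0312,0.0084,0,0],[1,0.0312,0.0084,0,0],[1,0.0312,0.0084,0,0]]'>/dev/null
python3 -m jog '[[1,0.0312,0.0084,0,0],[1,0.0312,0.0084,0,0],[1,0.0312,0.0084,0,0],[1,0.0312,0.0084,0,0],[1,0.0312,0.0084,0,0]]'>/dev/null
python3 -m jog '[[1,0.0312,0.0084,0,0],[1,0.0312,0.0084,0,0],[1,0.0312,0.0084,0,0],[1,0.0312,0.0084,0,0],[1,0.0312,0.0084,0,0]]'>/dev/null
python3 -m jog '[[1,0.0312,0.0084,0.03,0],[1,0.0312,0.0084,0.03,0],[1,0,0,0.03,0],[1,0,0,0.02,-0.2],[1,0,0,0,0]]'>/dev/null
python3 -m jog '[[1,0,0,0,0],[1,0,0,0,0]]' >/dev/null
python3 go.py 0.6249 0.2309 0.0245 -11.2
python3 - <<'E'
from h import *
c=env.read_camera("side");crop(c,"s6.png",150,200,310,330,5)
E
```

```text
clock 18.0 yaw -11.3 tilt z [-0. -0. -1.] turn -0.1 shift_mm [ 3.1  0.1 18.3] gap 45.3 grip 31.2 F [ 0.5  0.1 -1.6]
```

View pics/s6.png

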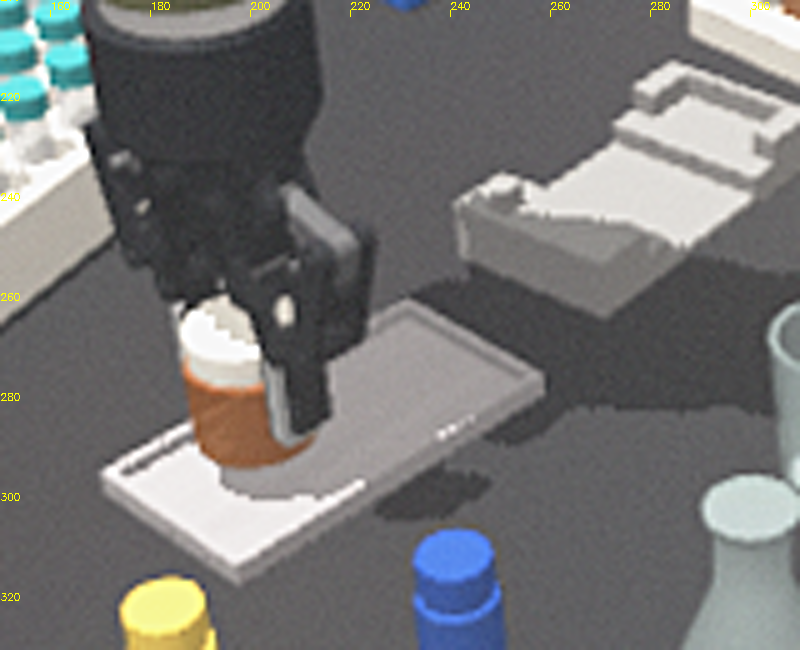

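The jar hangs over the far half of the tray at (201,283), on target. Lower it.

```bash
python3 -m jog '[[1,0.002,0,0.006,0],[1,0,0,0.006,0],[1,0,0,0.003,0],[1,0,0,0.001,0],[1,0,0,0,0]]'|grep -E "tcp|wrist"
python3 -m jog '[[1,0,0,0.001,0],[1,0,0,0,0],[1,0,0,0.001,0],[1,0,0,0,0]]'|grep -E "tcp|wrist"
python3 -m jog '[[1,0,0,0.001,0],[1,0,0,0,0]]'|grep -E "tcp|wrist"
```

```text
tcp_pos: [0.6242, 0.2299, 0.0263]
wrist_force: [0.7, 0.4, -1.1]
tcp_pos: [0.6248, 0.2301, 0.0247]
wrist_force: [0.8, 0.1, 0.0]
tcp_pos: [0.6248, 0.2301, 0.0246]
wrist_force: [-1.2, -0.4, 4.3]
```

```bash
python3 -m jog '[[-0.2,0,0,0,0],[-0.4,0,0,0,0],[-0.6,0,0,0,0],[-0.6,0,0,-0.02,0],[-0.6,0,0,-0.03,0]]'|grep -E "gap|wrist"
python3 -m jog '[[-1,0,0,-0.03,0],[-1,0,0,-0.03,0],[-1,0,0,0,0]]'|grep -E "tcp"
python3 go.py 0.4426 -0.0091 0.14 -11.2
```

```text
wrist_force: [-0.0, 0.4, -0.1]
finger_gap: 0.0683
tcp_pos: [0.6282, 0.231, 0.1408]
clock 19.6 yaw -11.2 tilt z [ 0.011  0.002 -1.   ] turn -0.0 shift_mm [-271.5 -135.4   -1.8] gap 85.5 grip 0.0 F [1.  1.2 0.7]
```

```bash
python3 -m jog '[[-1,-0.0301,-0.015,0,0],[-1,-0.0301,-0.015,0,0],[-1,-0.0301,-0.015,0,0],[-1,-0.0301,-0.015,0,0],[-1,-0.0301,-0.015,0,0]]'>/dev/null
python3 -m jog '[[-1,-0.0301,-0.015,0,0],[-1,-0.0301,-0.015,0,0],[-1,-0.0301,-0.015,0,0],[-1,-0.0301,-0.015,0,0],[-1,0,0,0.02,0]]'>/dev/null
python3 -m jog '[[-1,0,0,0,0],[-1,0,0,0,0],[-1,0,0,0,0]]'>/dev/null
python3 go.py 0.4426 -0.0091 0.02 -11.2
```

```text
clock 20.7 yaw -11.2 tilt z [ 0.001 -0.    -1.   ] turn 0.0 shift_mm [ 0.4  2.5 94. ] gap 85.3 grip 0.0 F [-0.1 -0.4  0.2]
```

```bash
python3 -m jog '[[-1,0,0.002,0.03,0],[-1,0,0,0.03,0],[-1,0,0,0.02,0],[-1,0,0,0.012,0],[-1,0,0,0.002,0]]' |grep -E "tcp|wrist"
python3 -m jog '[[-1,0,0,0,0],[1,0,0,0,0],[1,0,0,0,0],[1,0,0,0,0],[1,0,0,0,0]]' 30|grep -vE "clock|ori"
python3 -m jog '[[1,0,0,0,0],[1,0,0,0,0]]' |grep -vE "clock|ori"
python3 -m jog '[[1,0,0,-0.01,0],[1,0,0,-0.02,0],[1,0,0,-0.03,0],[1,0,0,-0.04,0],[1,0,0,-0.02,0]]' |grep -vE "clock|ori"
python3 -m jog '[[1,0,0,0,0],[1,0,0,0,0]]' |grep -vE "clock|ori"
python3 go.py 0.6111 0.1603 0.14 -11.2
```

```text
tcp_pos: [0.4406, -0.0086, 0.0179]
wrist_force: [-0.8, 1.3, -0.3]
tcp_pos: [0.4424, -0.0098, 0.0208]
wrist_force: [-1.7, -0.0, 3.0]
finger_gap: 0.0447
grip_force: 30.2
tcp_pos: [0.4424, -0.0098, 0.0207]
wrist_force: [-1.2, 0.1, 6.6]
finger_gap: 0.0452
grip_force: 30.2
tcp_pos: [0.4425, -0.01, 0.1434]
wrist_force: [1.3, -0.4, -1.2]
finger_gap: 0.0451
grip_force: 31.4
tcp_pos: [0.4424, -0.01, 0.1409]
wrist_force: [-1.3, 0.3, -1.6]
finger_gap: 0.0454
grip_force: 31.4
clock 22.3 yaw -11.2 tilt z [ 0.004 -0.001 -1.   ] turn -0.0 shift_mm [199.8 132.4   1.3] gap 45.4 grip 31.4 F [-1.3  0.3 -1.6]
```

```bash
python3 -m jog '[[1,0.025,0.0165,0,0],[1,0.025,0.0165,0,0],[1,0.025,0.0165,0,0],[1,0.025,0.0165,0,0],[1,0.025,0.0165,0,0]]'>/dev/null
python3 -m jog '[[1,0.025,0.0165,0,0],[1,0.025,0.0165,0,0],[1,0.025,0.0165,0,0],[1,0,0,0.03,0],[1,0,0,0.03,0]]'>/dev/null
python3 -m jog '[[1,0,0,0.03,0],[1,0,0,0.005,0],[1,0,0,0,0],[1,0,0,0,0],[1,0,0,0,0]]'>/dev/null
python3 go.py 0.6111 0.1603 0.0247 -11.2
python3 - <<'E'
from h import *
c=env.read_camera("side");crop(c,"s7.png",150,200,310,330,5)
E
```

```text
clock 23.6 yaw -11.2 tilt z [ 0.002  0.    -1.   ] turn -0.0 shift_mm [-0.4  0.2 21.4] gap 45.0 grip 31.3 F [ 1.1  0.2 -0.9]
```

View pics/s7.png

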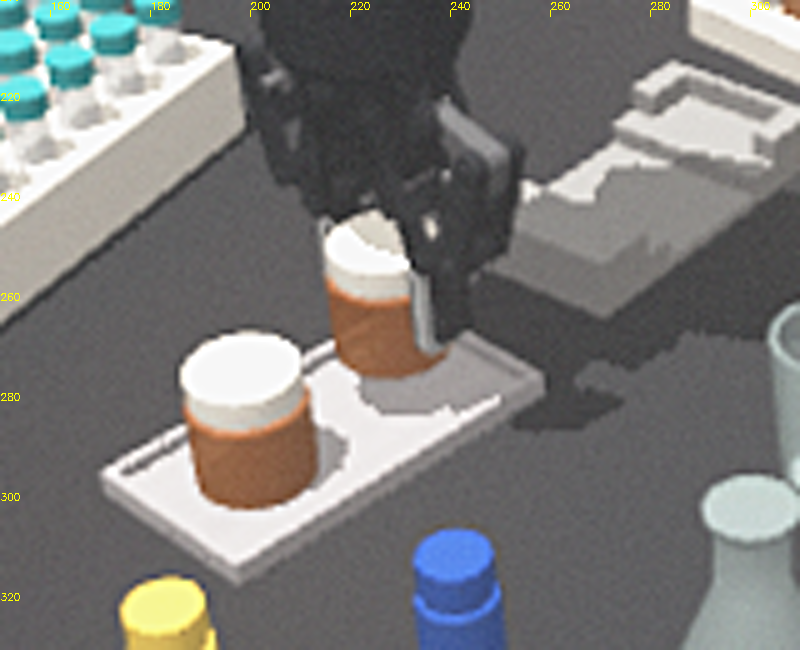

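The first jar stands flat in the tray at (200,290). The second hangs over the other half at (227,263), so I lower it.

```bash
python3 -m jog '[[1,0,0,0.007,0],[1,0,0,0.007,0],[1,0,0,0.004,0],[1,0,0,0.001,0],[1,0,0,0,0]]'|grep -E "tcp|wrist"
python3 -m jog '[[1,0,0,0.001,0],[1,0,0,0,0],[1,0,0,0.001,0],[1,0,0,0,0]]'|grep -E "tcp|wrist"
python3 -m jog '[[1,0,0,0.001,0],[1,0,0,0,0]]'|grep -E "tcp|wrist"
```

```text
tcp_pos: [0.6093, 0.1607, 0.0252]
wrist_force: [-0.3, 0.2, -1.0]
tcp_pos: [0.6099, 0.1608, 0.0248]
wrist_force: [-3.5, -1.5, 6.9]
tcp_pos: [0.6099, 0.1608, 0.0248]
wrist_force: [-5.3, -1.0, 13.4]
```

```bash
python3 -m jog '[[-0.2,0,0,0,0],[-0.4,0,0,0,0],[-0.6,0,0,0,0],[-0.6,0,0,-0.02,0],[-0.6,0,0,-0.03,0]]'|grep -E "gap|wrist"
python3 -m jog '[[-0.6,0,0,-0.03,0],[-0.6,0,0,-0.03,0],[-0.6,0,0,0,0]]'|grep -E "tcp"
python3 -m jog '[[-0.6,0,0,0,-7],[-0.6,0,0,0,-7],[-0.6,0,0,0,-7],[-0.6,0,0,0,-7],[-0.6,0,0,0,-7]]' >/dev/null
python3 -m jog '[[-0.6,0,0,0,-7],[-0.6,0,0,0,-7],[-0.6,0,0,0,-7],[-0.6,0,0,0,-7],[-0.6,0,0,0,-7]]' >/dev/null
python3 -m jog '[[-0.6,0,0,0,-7],[-0.6,0,0,0,0],[-0.6,0,0,0,0]]' >/dev/null
python3 go.py 0.4435 -0.1362 0.12 66.2
```

```text
wrist_force: [-0.1, -0.0, -0.9]
finger_gap: 0.0681
tcp_pos: [0.6135, 0.1613, 0.1392]
clock 26.3 yaw 65.6 tilt z [-0. -0. -1.] turn -0.6 shift_mm [  32.3 -338.8   12.2] gap 68.1 grip 0.0 F [ 0.8 -0.4  0.3]
```

```bash
python3 -m jog '[[-0.6,0.0032,-0.0338,0,0],[-0.6,0.0032,-0.0338,0,0],[-0.6,0.0032,-0.0338,0,0],[-0.6,0.0032,-0.0338,0,0],[-0.6,0.0032,-0.0338,0,0]]'>/dev/null
python3 -m jog '[[-0.6,0.0032,-0.0338,0,0],[-0.6,0.0032,-0.0338,0,0],[-0.6,0.0032,-0.0338,0,0],[-0.6,0.0032,-0.0338,0,0],[-0.6,0.0032,-0.0338,0,-0.6]]'>/dev/null
python3 -m jog '[[-0.6,0,0,0.02,0],[-0.6,0,0,0.02,0],[-0.6,0,0,0,0],[-0.6,0,0,0,0],[-0.6,0,0,0,0]]'>/dev/null
python3 go.py 0.4435 -0.1362 0.0165 66.2
python3 - <<'E'
from h import *
c=env.read_camera("side");crop(c,"s8.png",300,140,460,270,5)
E
```

```text
clock 27.5 yaw 66.3 tilt z [ 0. -0. -1.] turn 0.1 shift_mm [-1.9 -1.3 76.7] gap 68.6 grip 0.0 F [-0.1  0.2 -0.5]
```

View pics/s8.png

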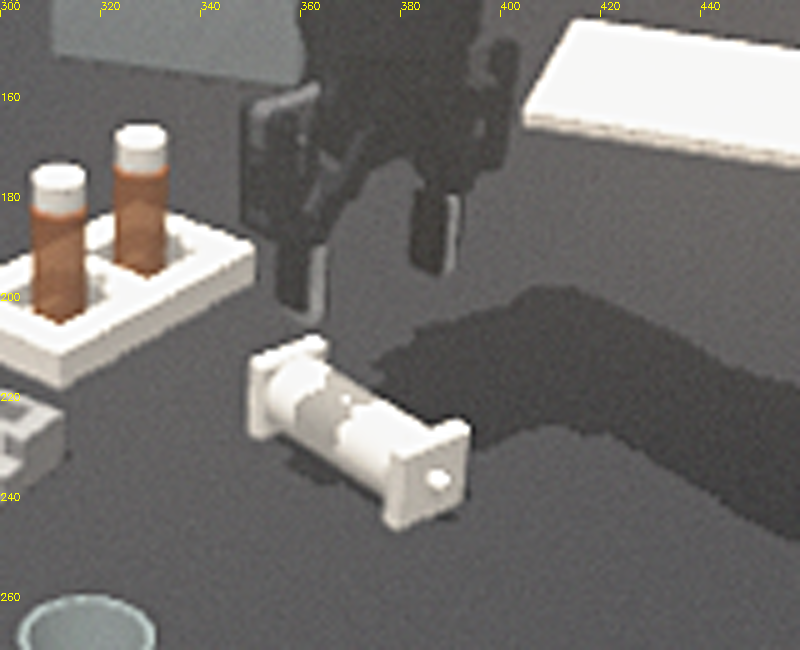

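The cartridge lies at (371,223) with the fingers across its middle. Descend and grasp.

```bash
python3 -m jog '[[-0.6,-0.002,-0.001,0.025,0],[-0.6,0,0,0.02,0],[-0.6,0,0,0.015,0],[-0.6,0,0,0.01,0],[-0.6,0,0,0.006,0]]' |grep -E "tcp|wrist"
python3 -m jog '[[-0.6,0,0,0,0],[1,0,0,0,0],[1,0,0,0,0],[1,0,0,0,0],[1,0,0,0,0]]' 30|grep -vE "clock|ori"
python3 -m jog '[[1,0,0,0,0],[1,0,0,0,0]]' |grep -vE "clock"
python3 -m jog '[[1,0,0,-0.01,0],[1,0,0,-0.02,0],[1,0,0,-0.03,0],[1,0,0,-0.03,0],[1,0,0,0,0]]' |grep -vE "clock|ori"
python3 -m jog '[[1,0,0,0,0],[1,0,0,0,0]]' |grep -vE "clock|ori"
python3 go.py 0.6053 -0.0027 0.1 -5.1
python3 - <<'E'
from h import *
c=env.read_camera("top");crop(c,"t9.png",300,170,420,320,4)
E
```

```text
tcp_pos: [0.4437, -0.1357, 0.0163]
wrist_force: [0.5, -0.1, 0.3]
tcp_pos: [0.4443, -0.1364, 0.0178]
wrist_force: [-0.2, 0.7, 5.2]
finger_gap: 0.0348
grip_force: 29.8
tcp_pos: [0.4443, -0.1364, 0.0178]
orientation: [0.001, 0.205, 0.979, -0.0]
wrist_force: [0.1, 1.5, 6.2]
finger_gap: 0.035
grip_force: 29.9
tcp_pos: [0.4466, -0.1377, 0.112]
wrist_force: [0.9, 0.1, -0.1]
finger_gap: 0.0348
grip_force: 30.3
tcp_pos: [0.4431, -0.136, 0.1064]
wrist_force: [0.0, -0.9, -1.2]
finger_gap: 0.0353
grip_force: 30.3
clock 29.1 yaw 66.4 tilt z [ 0. -0. -1.] turn 71.5 shift_mm [147.2 149.7   6.3] gap 35.3 grip 30.3 F [ 0.  -0.9 -1.2]
```

View pics/t9.png

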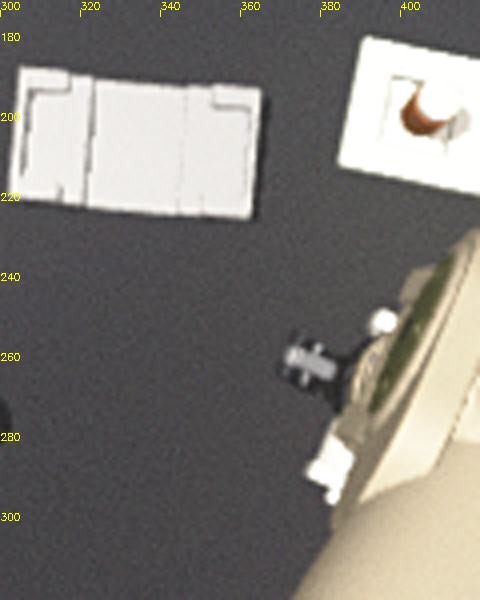

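Cartridge held level, grasped at mid-length; rotate and carry to the cradle.

```bash
python3 -m jog '[[1,0,0,0,7.15],[1,0,0,0,7.15],[1,0,0,0,7.15],[1,0,0,0,7.15],[1,0,0,0,7.15]]' >/dev/null
python3 -m jog '[[1,0,0,0,7.15],[1,0,0,0,7.15],[1,0,0,0,7.15],[1,0,0,0,7.15],[1,0,0,0,7.15]]' >/dev/null
python3 -m jog '[[1,0.0245,0.025,0,0],[1,0.0245,0.025,0,0],[1,0.0245,0.025,0,0],[1,0.0245,0.025,0,0],[1,0.0245,0.025,0,0]]' >/dev/null
python3 -m jog '[[1,0.0245,0.025,0,0],[1,0,0,0.03,0],[1,0,0,0,0],[1,0,0,0,0],[1,0,0,0,0]]' >/dev/null
python3 go.py 0.6053 -0.0027 0.033 -5.1
python3 - <<'E'
from h import *
c=env.read_camera("side");crop(c,"s10.png",220,170,360,290,5)
E
```

```text
clock 30.9 yaw -5.2 tilt z [-0.003  0.    -1.   ] turn -0.1 shift_mm [ 0.5  1.  42.5] gap 35.0 grip 30.4 F [-0.  -0.2 -0.7]
```

View pics/s10.png

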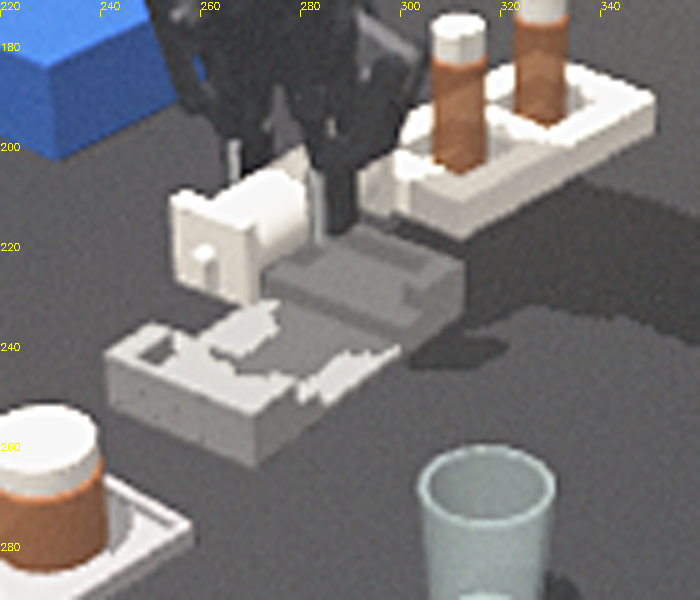

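The cartridge is held level over the cradle, parallel to it (near end at ~(261,222)). Lower it gently.

```bash
python3 -m jog '[[1,0,0.001,0.012,0],[1,0,0,0.012,0],[1,0,0,0.008,0],[1,0,0,0.005,0],[1,0,0,0.001,0]]'|grep -E "tcp|wrist"
python3 -m jog '[[1,0,0,0.001,0],[1,0,0,0,0],[1,0,0,0.001,0],[1,0,0,0,0]]'|grep -E "tcp|wrist"
python3 -m jog '[[1,0,0,0.001,0],[1,0,0,0,0],[1,0,0,0,0]]'|grep -E "tcp|wrist"
```

```text
tcp_pos: [0.606, -0.0034, 0.0376]
wrist_force: [-0.3, -0.3, -1.6]
tcp_pos: [0.6072, -0.0032, 0.037]
wrist_force: [0.1, -0.6, 0.2]
tcp_pos: [0.6069, -0.0031, 0.0357]
wrist_force: [0.5, 0.2, -1.1]
```

```bash
python3 -m jog '[[1,0,-0.001,0.001,0],[1,0,0,0,0],[1,0,0,0,0]]'|grep -E "tcp|wrist"
python3 -m jog '[[1,0,0,0.001,0],[1,0,0,0,0],[1,0,0,0,0]]'|grep -E "tcp|wrist"
python3 -m jog '[[1,0,0,0.001,0],[1,0,0,0,0],[1,0,0,0,0]]'|grep -E "tcp|wrist"
```

```text
tcp_pos: [0.6057, -0.0031, 0.0345]
wrist_force: [0.6, -1.0, 0.3]
tcp_pos: [0.6058, -0.0031, 0.0335]
wrist_force: [0.3, 0.5, -0.4]
tcp_pos: [0.606, -0.0031, 0.0328]
wrist_force: [-0.3, -0.9, 1.3]
```

```bash
python3 -m jog '[[1,0,0,0.001,0],[1,0,0,0,0],[1,0,0,0,0]]'|grep -E "tcp|wrist"
python3 -m jog '[[0.1,0,0,0,0],[-0.1,0,0,0,0],[-0.3,0,0,0,0],[-0.4,0,0,-0.02,0],[-0.4,0,0,-0.03,0]]'|grep -E "gap|wrist"
python3 -m jog '[[-0.4,0,0,-0.04,0],[-0.4,0,0,-0.04,0],[-0.4,0,0,-0.03,0],[-0.4,0,0,-0.03,0],[-0.4,0,0,0,0]]'|grep tcp
python3 -m jog '[[-0.4,-0.04,0,0,0],[-0.4,-0.04,0,0,0],[-0.4,-0.04,0,0,0],[-0.4,-0.04,0,0,0],[-0.4,-0.04,0,0,0]]'>/dev/null
python3 -m jog '[[-0.4,-0.04,-0.02,0,0],[-0.4,-0.04,-0.02,0,0],[-0.4,-0.04,-0.02,0,0],[-0.4,-0.04,-0.02,0,0],[-0.4,-0.04,-0.02,0,0]]'|grep tcp
python3 -m jog '[[-0.4,0,-0.02,0,0],[-0.4,0,0,0,0],[-0.4,0,0,0,0],[-0.4,0,0,0,0]]' >/dev/null
python3 - <<'E'
from h import *
t=env.read_camera("top");s=env.read_camera("side")
cv2.imwrite("pics/a.png",np.vstack([t["img"][170:320,140:460,::-1],s["img"][130:440,140:460,::-1]]))
im=cv2.imread("pics/a.png");cv2.imwrite("pics/fin.png",np.hstack([cv2.resize(t["img"][165:320,150:350,::-1],None,fx=2,fy=2),cv2.resize(s["img"][130:440,150:350,::-1],None,fx=1.9,fy=1.9)[:310]]))
b=cv2.resize(t["img"][165:315,150:460,::-1],None,fx=2,fy=2);d=cv2.resize(s["img"][150:300,150:460,::-1],None,fx=2,fy=2)
cv2.imwrite("pics/fin.png",np.vstack([b,d]))
E
```

```text
tcp_pos: [0.606, -0.0031, 0.0328]
wrist_force: [-2.7, 0.3, 8.4]
wrist_force: [0.1, -0.4, -0.0]
finger_gap: 0.0597
tcp_pos: [0.6089, -0.0034, 0.2286]
tcp_pos: [0.4771, -0.3809, 0.2208]
```

View pics/fin.png

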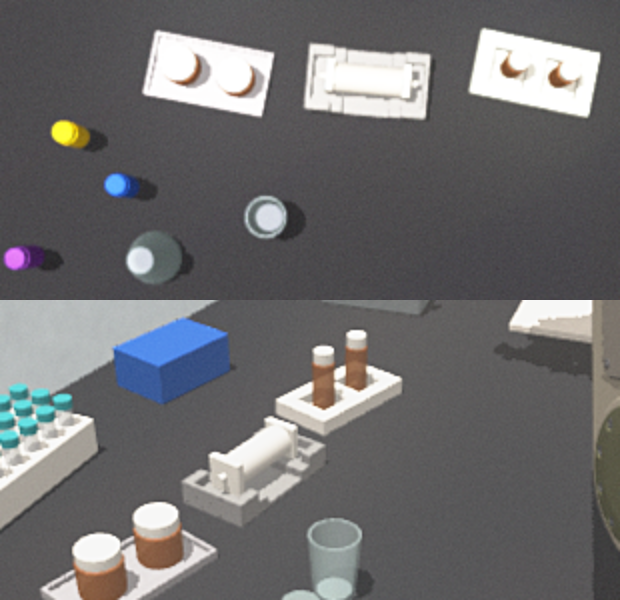

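The last view shows both vials upright in the wells and both jars upright in the tray. The cartridge is seated in the cradle between its stops, contact came at the expected height, and the flask, beaker and lookalikes haven't moved.

```bash
python3 -c "
from workcell import env
print(env.hand_in())"
```

```text
the job is handed in; nothing more can be done
None
```

The job is done and handed in: vials standing in the rack wells, jars side by side in the tray, cartridge seated in the cradle, and the flask and beaker not moved; the hand-in gave no verdict, so this rests on the last pictures and the contact forces.

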